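# Seat a brace plate in the tacking jig and hold it for the tack weld

### The arm

A 7-joint arm with a two-finger parallel gripper is mounted at the origin on the work surface. World frame = base frame: x ahead of the robot, y to its left, z up, the work surface at z = 0. Lengths are in m, angles in rad, forces in N, time in s.
With the tool pointing down it reaches from about 0.35 to 0.9 m from the base axis. Payload 8.1 kg.
Tool frame: the origin (TCP) lies on the centre line of the jaws, within the pads' length; the fingertips stand 22 mm ahead of it and the grasp point (between the pads) lies 3 mm ahead of it (env.finger_overhang is the distance from the TCP to the fingertips, in m); z points along the fingers, y is the direction in which the jaws open and shut (so a half turn about z gives the same grasp; the last joint's range is limited). The gripper opens to 92 mm and grips with 3 to 60 N. Pads are 19 mm wide; open, the fingers measure 130 mm over their backs; the gripper's body (75 mm by 190 mm) begins 47 mm behind the grasp point.
Start: joints at [-1.279, 0.434, 0.025, 1.573, -0.012, 1.134, -0.075], TCP at [0.24, 0.577, 0.249] pointing down, gripper open.
Joint ranges: [-2.62, 2.62], [-0.44, 2.09], [-1.27, 1.32], [0.08, 2.57], [-1.32, 4.46], [0.12, 2], [-2.74, 2.74]. Speed limits (rad/s): [2.22, 2.22, 3.01, 3.01, 3.14, 3.14, 3.14].

### API

Orientations are given as a rotation vector (axis times angle).
In Python, from station import monitor, viewer, env gives the robot as it stands.
- The arm moves only by the tool arm_command, never from a script. Its argument "deltas" is a list of rows, each an object with "jaw": the opening, from -1 (shut) to 1 (fully open); "delta_pos": the shift along the tool's x, y, z in mm, a list of three; "rot": the turn, a rotation vector about the tool's x, y, z in degrees, a list of three. A call has 1 to 5 rows; each row is the pose to reach, as a shift and turn from the pose commanded when the call began, along the tool's axes at that moment; what a row does not reach only later rows make up. A row lasts 1/8 s, in which the tool goes at most 62.5 mm and 10.7 degrees, less where a joint would pass 70% of its speed; a pose out of reach is approached as far as the arm can. A call with a gripper value outside its range is refused whole. The fingers move at their own pace and stop on an object; the grip force is fixed at half the most. Time passes only in rows, so rows that repeat a pose let the fingers close. It gives the time, the measured TCP pose, the force and the opening at its end, in the units of the state.
- monitor.sense(): the state, without advancing time (a new reading comes with each control period).
- viewer.snapshot(name): name is "scene" or "top"; returns the picture (480x640x3 uint8, red, green, blue); there is no depth.
- viewer.camera_info(name): a dict with "mtx" (3x3 intrinsics, pixels), "R" (3x3) and "t" (3): a world point X has camera coordinates R X + t. Camera axes: x right, y down, z forward; pixel columns grow to the right and rows downward; lengths in m; the calibration is good to about 2 mm. A picture is of the moment at which its call begins. camera_info takes no time and is no camera call.
- env.close_job(): hands the job in, once; it reports no verdict.
Trained networks look in the newest picture that a camera, given by its name, has taken for a name from the list of things; names that differ only in an ending like _2 or _b are one class to them, and where a whole thing is asked for, a point or a joint stands for the part that bears it (a point fixed in the world has none). Each returns a list of dicts, best first, with "confidence" (0 to 1); they miss things now and then, are a little off and sometimes report something else, mostly with a low value. They report only what shows in the picture. A call takes as long as a camera call. They do not tell look-alikes from the thing itself.
- viewer.recognise(target, camera): "rect" ([left, top, right, bottom] as shares, 0 to 1, of the picture: columns of its width, rows of its height, round what is visible of it).
- viewer.cut_out(target, camera): "mask" (480x640 bool, what is visible of it) and "rect" ([left, top, right, bottom] as shares, 0 to 1, of the picture: columns of its width, rows of its height, round what is visible of it).
- viewer.landmark_of(target, camera): "at" ([column, row] as shares, 0 to 1, of the picture: columns of its width, rows of its height: a listed point, or the origin of a listed thing).
The state is a dict: "clock": time; "q": joint angles; "joint_velocities": joint speeds; "tau": joint torques, N m; "tcp_pos": TCP position; "tcp_rot": TCP orientation; "wrist_force": force on the tool from outside, world axes, zero at the start; "wrist_torque": the same for the moment, N m; "width": opening from 0.0 (shut) to 1.0 (fully open).
Only numpy, scipy, OpenCV 4.12 (cv2) and the standard library are available. Lean on these libraries where they do the work, as an engineer would, in place of code of your own. Each camera call takes 0.05 s, during which the arm holds its last target.

### The job

Take the big brace plate (the only one that is both wide and tall) out of the plate rack and lean it flat against the sloping back of the tacking jig, between the cheeks, with its lower edge on the sprung earth pin. Then press it down along the slope against the spring until it sits squarely and fully home on the two stops, and finish still holding it there, pressed firmly and steadily but not forced, so that it can be tacked: the program ends with the plate held, not released. Leave the other plates and everything else on the table alone.

Things in the scene. Friction and masses are not known exactly. Their poses are not given: they have to be found in the camera images.
- brace_plate: the big brace plate: a bare steel plate 8 mm thick (its x), 60 mm wide (its y) and 160 mm tall (its z), about 0.6 kg, at first standing upright in one of the rack's three slots. Origin: centre of its lower edge face (the foot), so its top is 160 mm up its z. The two faces are alike.
- foot_left (a point): point on the plate's lower edge, 25 mm from the middle of its width (+y of the plate), where it meets a stop
- foot_right (a point): the same, 25 mm to the other side (-y of the plate)
- rack: dark steel plate rack fixed to the table, 236 mm long (its x), 92 mm wide (its y): a 6 mm floor and two slotted combs, tops 48 mm above the table. Three slots 11 mm wide at x = -75, 0 and +75 mm, each with one plate standing on the floor, faces to +x and -x, centred on y within a few mm. Any plate may be in any slot. Origin: centre of its underside.
- back: the jig's sloping back: flat steel plate 90 mm wide, its face leaning 25 degrees from upright, top edge towards the robot. Frame: origin in the face, midway across, level with the stops, 45 mm above the table; z up the slope; x square out of the face, away from the robot and upward; y level. A brace plate fully home has its foot at x = 4, y near 0, z = 0 mm and its z along this z.
- back_top (a point): middle of the top edge of the sloping face, 100 mm up the slope from the stops (the face runs from 25 mm below the stops to here). Two side cheeks stand 15 mm out from the face, their inner faces 40 mm either side of the middle, from the stops up to 60 mm above them: the 60 mm wide plate goes between.
- flange_edge (a point): middle of the near upper edge of the clamped flange, a level steel plate 110 mm wide and 8 mm thick with its top 64 mm above the table, in front of the foot. Between it and the sloping face is the slot for the plate's foot: 12 mm wide at the flange's underside, 15 mm at its top, measured square to the face.
- stop_left: left hard stop: steel block 16 mm wide centred at y = +25 mm of the back's frame, standing from 1 mm behind the face to 13 mm in front of it. Origin: on its top face (z = 0 of the back), in the plane of the back's face. Fixed.
- stop_right: right hard stop: the same at y = -25 mm. Fixed.
- earth_pin (a joint): travel of the sprung copper earth pin (12 mm diameter), in m: 0 is fully out, its tip 10 mm above the stops; it grows as the pin is pressed down the slope, to 0.010 when the plate sits on the stops. About 8 N starts it and 14 N takes it to the stops; the plate's own weight does not move it, and it springs back when let go.
- pin_tip (a point): centre of the flat tip of the sprung earth pin, midway between the two stops, 4 mm out from the back's face; with the pin out it is 10 mm up the slope from the stops.
- jig: the whole tacking jig, bolted down: steel base 270 mm long (its x, -120 to +150 mm), 170 mm wide (its y), 15 mm thick. It carries the sloping back (nearest the robot, foot line at x = -30 mm, top 136 mm above the table), the flange and, on the far side, two toggle clamps 102 mm tall whose arms reach to 70 mm from the foot. Origin: centre of the underside.
- short_plate: bystander: steel plate of the same thickness and width but only 100 mm tall, standing in the rack
- narrow_plate: bystander: steel plate of the same thickness and 160 mm tall but only 36 mm wide, standing in the rack
- wire_brush: bystander: wooden wire brush, 220 mm long, lying on the table
- hammer: bystander: hammer, 270 mm long, lying on the table
- paper_cup: bystander: paper cup, 100 mm tall
- spray_can: bystander: spray can, 190 mm tall
- grinder: bystander: angle grinder, lying on the table
- magnet_square: bystander: triangular magnetic welding square, 16 mm thick, lying flat on the table
Not all that is in view belongs to the job. What is shaped like the brace_plate but purple is not meant.

How it is judged:
On the way:
1. the brace plate leans against the sloping back, its foot on the sprung pin (angle between the z axis of brace_plate and the z axis of back, either way round below 0.1 rad and x of brace_plate in the frame of back between 0.001 and 0.009 m and z of brace_plate in the frame of back below 0.0125 m and contact force between brace_plate and back above 0.5 N), for 0.1 s.
At the end, for the whole second after the job is handed in: Plate flat on the sloping back (within 0.06 rad, foot within 3 mm of the face), pin in at least 8.5 mm, both sides of the foot within 2 mm of their stops and bearing on a stop with over 2 N (never over 50 N), robot's fingers still bearing on the plate (over 2 N), plate at rest; all while held (value of joint earth_pin above 0.0085 m and (contact force between brace_plate and stop_left above 2 N or contact force between brace_plate and stop_right above 2 N) and z of each of foot_left, foot_right in the frame of back below 0.002 m and x of brace_plate in the frame of back between 0.001 and 0.007 m and angle between the z axis of brace_plate and the z axis of back, either way round below 0.06 rad and angle between the x axis of brace_plate and the x axis of back, either way round below 0.06 rad and contact force between the fingers and brace_plate above 2 N and linear speed of brace_plate below 0.01 m/s); the arm keeps its last pose, push and grip.
It fails at once if the plate is forced against a stop (more than 50 N on one stop) (contact force between brace_plate and stop_left above 50 N or contact force between brace_plate and stop_right above 50 N).
It fails at once if another plate or a bystander is moved more than 25 mm (distance of any of short_plate, narrow_plate, wire_brush, hammer, paper_cup, spray_can, grinder, magnet_square from where it was at the start of the episode above 0.025 m).
It also fails if it takes over 54 s, if anything falls off the work surface, if the arm or the gripper's body presses on something with over 40 N, if the wrist force passes 120 N, or if a joint passes its speed limit or range.

## Working session

There is one attempt and no reset: what is moved stays moved. The work goes in short steps, Python scripts to look and compute and a tool call to move; the robot and the scene stay as the last step left them, time stands still between calls to the robot, and variables do not carry over. Pictures are saved under pics/ and viewed, and the job is handed in when it is done.

Besides the shell and the picture viewer there is one more tool, called after "Emit:" as name(argument=value, ...), one argument or row to a line, values as JSON. arm_command: Moves the arm, as the interface text tells. Its arguments: {"type":"object","properties":{"deltas":{"type":"array","items":{"type":"object","properties":{"jaw":{"type":"number"},"delta_pos":{"type":"array","items":{"type":"number"}},"rot":{"type":"array","items":{"type":"number"}}}}}},"required":["deltas"]}

```bash
mkdir -p pics; ls
python3 - <<'E'
from station import monitor, viewer, env
import cv2
s=monitor.sense(); print(s)
print(env.finger_overhang)
for n in ("scene","top"):
    im=viewer.snapshot(n); cv2.imwrite(f"pics/{n}0.png",im[:,:,::-1]); print(n,viewer.camera_info(n))
E
```

```text
pics
{'clock': 0.0, 'q': array([-1.27861337,  0.43518908,  0.02495981,  1.57409737, -0.01160991,
        1.13399896, -0.07506356]), 'joint_velocities': array([-8.19400889e-04, -1.81931762e-03, -1.48556869e-03, -5.73286660e-04,
       -3.94008785e-05, -1.00126608e-03, -1.47851553e-03]), 'tau': array([ 5.44000850e-04, -6.67862391e+01,  9.84833501e-01, -3.14435935e+01,
       -6.06396748e-02,  4.29714366e-02,  1.51352738e-04]), 'tcp_pos': array([0.24023614, 0.57646649, 0.24796574]), 'tcp_rot': array([-6.16108529e-01, -3.08040278e+00,  2.41468973e-03]), 'wrist_force': array([-0.64609079, -0.62171763,  0.52913143]), 'wrist_torque': array([-0.00183413, -0.01499616,  0.01514595]), 'width': 0.9996910473523447}
0.022
scene {'mtx': array([[455.25297841,   0.        , 314.00953458],
       [  0.        , 455.25297841, 244.24722583],
       [  0.        ,   0.        ,   1.        ]]), 'R': array([[ 0.90966709,  0.41532718,  0.00301926],
       [ 0.3035219 , -0.65978915, -0.68742472],
       [-0.2835141 ,  0.62624405, -0.72624937]]), 't': array([-0.50819651, -0.08081394,  1.39288075])}
top {'mtx': array([[461.04504538,   0.        , 320.33299639],
       [  0.        , 461.04504538, 236.07620948],
       [  0.        ,   0.        ,   1.        ]]), 'R': array([[ 2.98925289e-04, -9.99984949e-01, -5.47836319e-03],
       [-9.94064473e-01,  2.98856461e-04, -1.08792162e-01],
       [ 1.08792161e-01,  5.47836694e-03, -9.94049422e-01]]), 't': array([0.01288262, 0.53409696, 1.32354416])}
```

View pics/scene0.png

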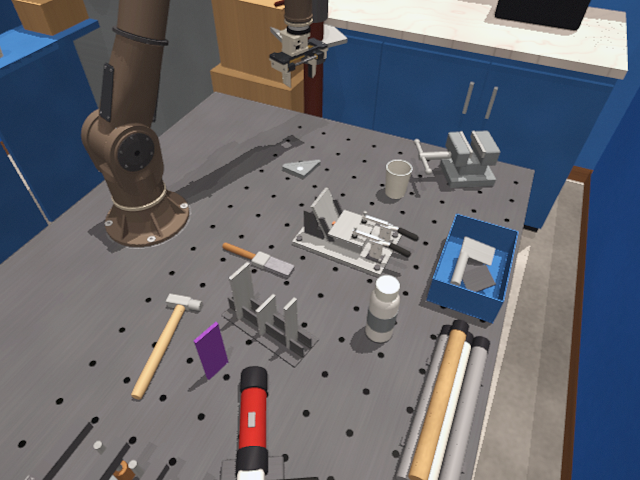

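View pics/top0.png

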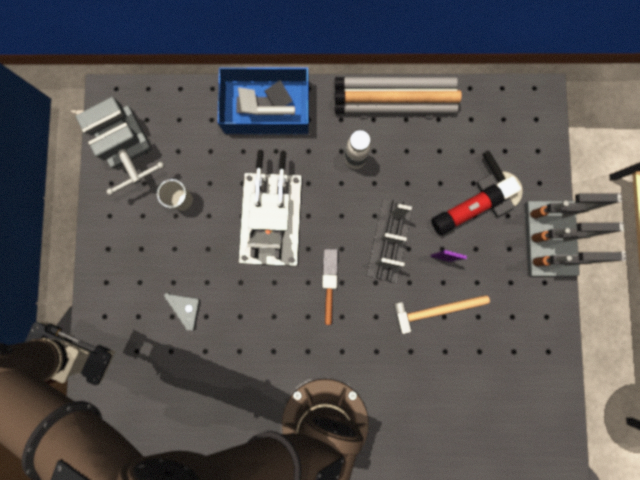

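The scene picture shows the rack at about (270,320) with plates near (242,285), (267,308) and (291,320), and a purple look-alike at (211,350). The jig is at about (350,240). In the top view the rack is at (390,240) and the jig at (269,220).

```bash
cat > h.py <<'E'
from station import monitor, viewer, env
import numpy as np, cv2
from scipy.spatial.transform import Rotation as Ro
def ray(n,px):
    c=viewer.camera_info(n);d=c['R'].T@np.linalg.inv(c['mtx'])@np.array([px[0],px[1],1.]);o=-c['R'].T@c['t'];return o,d
def atz(n,px,z):
    o,d=ray(n,px);return o+d*(z-o[2])/d[2]
def proj(n,X):
    c=viewer.camera_info(n);X=np.atleast_2d(X);p=(c['R']@X.T).T+c['t'];p=p@c['mtx'].T;return p[:,:2]/p[:,2:]
def tri(pa,pb):
    A=[];b=[]
    for n,p in (("scene",pa),("top",pb)):
        o,d=ray(n,p);d/=np.linalg.norm(d);P=np.eye(3)-np.outer(d,d);A.append(P);b.append(P@o)
    return np.linalg.lstsq(np.vstack(A),np.hstack(b),rcond=None)[0]
E
python3 - <<'E'
from h import *
a=cv2.imread('pics/scene0.png');b=cv2.imread('pics/top0.png')
cv2.imwrite('pics/sc_rack.png',cv2.resize(a[255:385,180:340],None,fx=4.5,fy=4.5,interpolation=cv2.INTER_CUBIC))
cv2.imwrite('pics/top_rack.png',cv2.resize(b[190:290,360:480],None,fx=6,fy=6,interpolation=cv2.INTER_CUBIC))
cv2.imwrite('pics/sc_jig.png',cv2.resize(a[180:280,285:425],None,fx=5.5,fy=5.5,interpolation=cv2.INTER_CUBIC))
cv2.imwrite('pics/top_jig.png',cv2.resize(b[165:275,225:315],None,fx=5.4,fy=5.4,interpolation=cv2.INTER_CUBIC))
S=np.array([640,480])
for t in ["back_top","flange_edge","pin_tip","stop_left","stop_right","jig","back","rack","brace_plate","short_plate","narrow_plate","foot_left","foot_right"]:
    for n in ("scene","top"):
        r=viewer.landmark_of(t,n)
        print(t,n,[(np.round(np.array(q['at'])*S,1).tolist(),round(q['confidence'],2)) for q in r[:3]])
E
```

```text
back_top scene [([317.2, 195.2], 0.98), ([239.0, 317.5], 0.44)]
back_top top [([264.0, 244.7], 0.94), ([256.8, 234.2], 0.54), ([269.5, 224.2], 0.45)]
flange_edge scene [([334.4, 222.2], 0.68)]
flange_edge top [([265.8, 227.7], 0.58)]
pin_tip scene []
pin_tip top []
stop_left scene []
stop_left top [([256.6, 232.8], 0.54)]
stop_right scene [([163.7, 341.5], 0.72)]
stop_right top []
jig scene [([338.4, 232.8], 0.69), ([396.3, 191.1], 0.43)]
jig top [([267.8, 224.6], 0.81)]
back scene [([333.1, 223.6], 0.8)]
back top [([267.3, 232.1], 0.8)]
rack scene [([267.0, 327.7], 0.74), ([296.0, 170.0], 0.44), ([377.2, 329.6], 0.37)]
rack top [([388.2, 240.0], 0.7), ([383.3, 269.4], 0.68)]
brace_plate scene [([245.4, 313.2], 0.93), ([215.7, 373.7], 0.92)]
brace_plate top [([384.5, 266.2], 0.7), ([440.6, 255.9], 0.7)]
short_plate scene [([265.7, 330.4], 0.81)]
short_plate top [([180.8, 194.0], 0.55), ([391.4, 240.3], 0.49)]
narrow_plate scene [([292.4, 341.4], 0.71)]
narrow_plate top [([395.6, 215.7], 0.6), ([375.5, 262.5], 0.17)]
foot_left scene [([249.2, 303.5], 0.84), ([255.9, 255.5], 0.57)]
foot_left top [([432.1, 254.7], 0.78), ([258.6, 233.3], 0.55), ([375.2, 261.2], 0.45)]
foot_right scene [([206.8, 380.7], 0.78), ([241.0, 318.8], 0.6)]
foot_right top [([448.4, 260.0], 0.81), ([390.8, 265.1], 0.71), ([389.4, 242.0], 0.37)]
```

View pics/sc_rack.png

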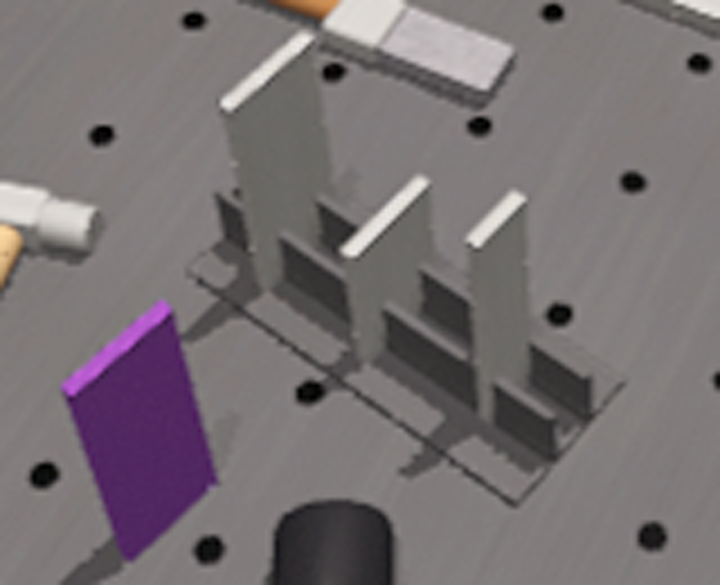

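View pics/top_rack.png

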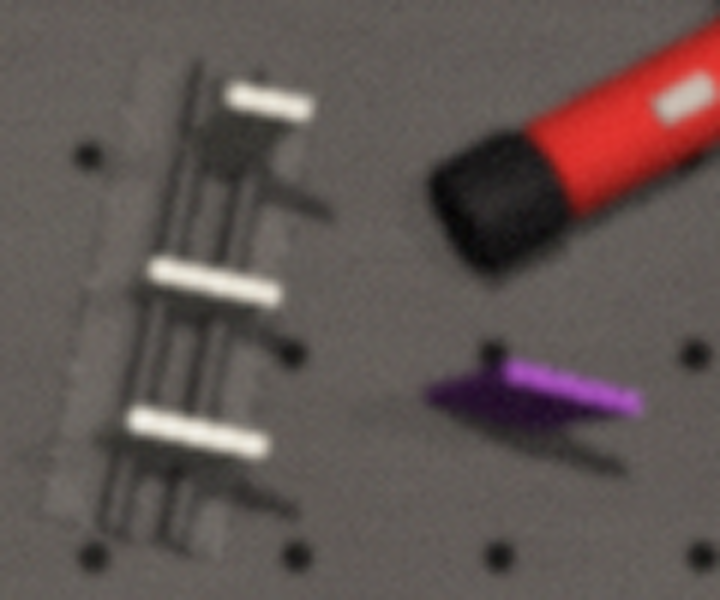

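View pics/sc_jig.png

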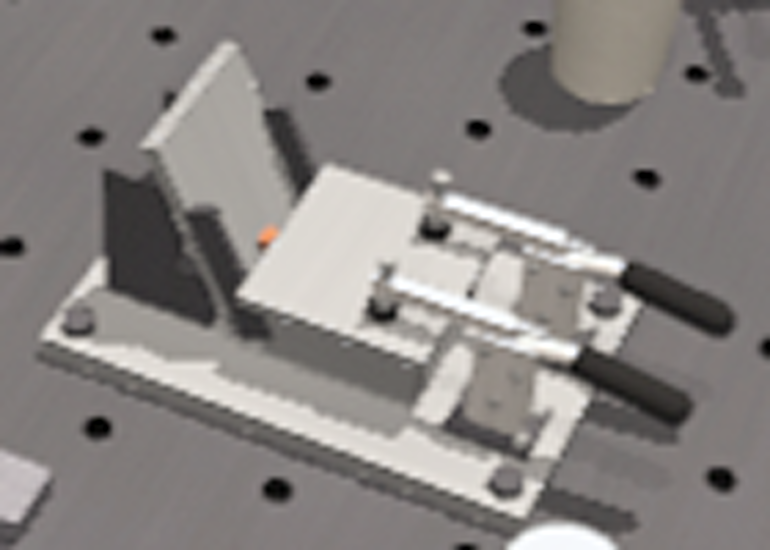

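View pics/top_jig.png

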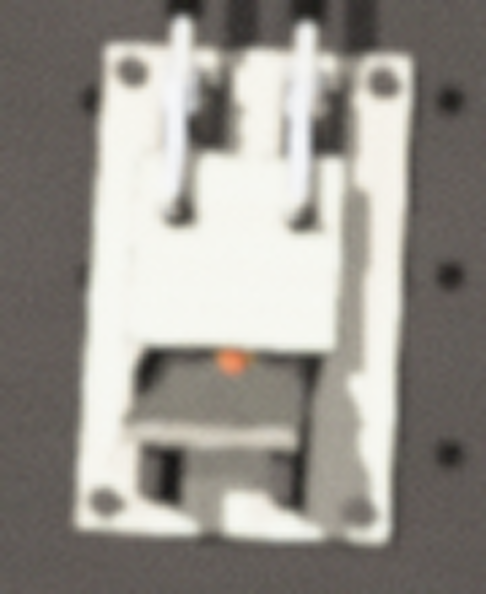

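Candidates for the brace plate:
- Scene (241,285), top (393,262): wide and tall, grey, in the end slot nearest the hammer.
- Scene (267,308): wide but short.
- Scene (291,320): tall but narrow.
- Scene (211,350): purple look-alike.

I choose the first, and the crop confirms it. Next I measure the rack plate and the jig.

Run:
```python
from h import *
b=cv2.imread('pics/top0.png');a=cv2.imread('pics/scene0.png')
def strip(img,x0,y0,x1,y1,thr,k=8):
    g=cv2.cvtColor(img[y0:y1,x0:x1],6);g=cv2.resize(g,None,fx=k,fy=k,interpolation=cv2.INTER_CUBIC)
    m=(g>thr).astype(np.uint8);n,l,st,c=cv2.connectedComponentsWithStats(m);i=1+np.argmax(st[1:,4])
    p=np.argwhere(l==i)[:,::-1].astype(np.float32);r=cv2.minAreaRect(p)
    f=lambda q:(np.array(q)+.5)/k-.5+[x0,y0]
    bx=f(cv2.boxPoints(r));return f(r[0]),bx
def ends(bx):
    e=[np.linalg.norm(bx[i]-bx[(i+1)%4]) for i in range(4)]
    i=0 if e[0]<e[1] else 1
    return (bx[i]+bx[i+1])/2,(bx[(i+2)%4]+bx[(i+3)%4])/2,sorted(e)
for nm,n,img,box,z in [("brace","top",b,(376,254,410,270),.166),("narrow","top",b,(392,200,416,214),.166),("short","top",b,(382,230,410,243),.106),
   ("brace","scene",a,(227,260,252,282),.166),("short","scene",a,(253,292,278,314),.106),("narrow","scene",a,(282,295,299,311),.166)]:
    c,bx=strip(img,*box,140 if n=="top" else 175)
    p,q,e=ends(bx);P=atz(n,p,z);Q=atz(n,q,z)
    print(nm,n,np.round(c,1),"C",np.round(atz(n,c,z),4),"len",round(np.linalg.norm(P-Q)*1e3,1),"yawdeg",round(np.degrees(np.arctan2(*(P-Q)[1::-1])),1))
```

```text
brace top [392.6 261.5] C [ 0.4522 -0.1771  0.166 ] len 62.5 yawdeg 77.3
narrow top [404.5 206.4] C [ 0.5982 -0.2111  0.166 ] len 38.6 yawdeg 77.3
short top [395.5 236.3] C [ 0.5249 -0.1952  0.106 ] len 62.5 yawdeg 77.5
brace scene [238.8 270.2] C [ 0.4513 -0.1771  0.166 ] len 62.0 yawdeg 77.0
short scene [265.1 302.6] C [ 0.5239 -0.195   0.106 ] len 60.6 yawdeg 78.1
narrow scene [289.7 303.1] C [ 0.5973 -0.2109  0.166 ] len 36.7 yawdeg 77.1
```

Run:
```python
from h import *
from scipy.optimize import least_squares
b=cv2.imread('pics/top0.png');a=cv2.imread('pics/scene0.png')
# base outline from line fits in enlarged top crop
K=5.4
tc=lambda x,y:np.array([(x+.5)/K-.5+225,(y+.5)/K-.5+165])
sc=lambda x,y:np.array([(x+.5)/5.5-.5+285,(y+.5)/5.5-.5+180])
c,s=np.cos(np.radians(25)),np.sin(np.radians(25))
def back(x,y,z): return np.array([-.030+x*c-z*s, y, .045+x*s+z*c])
pts=[("top",tc(104,44),[.15,.085,.015]),("top",tc(412,56),[.15,-.085,.015]),("top",tc(390,543),[-.12,-.085,.015]),("top",tc(75,528),[-.12,.085,.015]),
("scene",sc(100,258),None),
("top",tc(126,430),back(0,.045,.1)),("top",tc(300,434),back(0,-.045,.1)),
("scene",sc(165,152),back(0,-.045,.1)),("scene",sc(240,50),back(0,.045,.1)),
("scene",sc(38,340),[-.12,-.085,.015]),("scene",sc(524,517),[.15,-.085,.015]),
("top",tc(137,348),None),]
pts=[p for p in pts if p[2] is not None]
def w(v,X):
    cy,sy=np.cos(v[2]),np.sin(v[2]);X=np.asarray(X);return np.array([v[0]+cy*X[0]-sy*X[1],v[1]+sy*X[0]+cy*X[1],X[2]])
f=lambda v:np.hstack([proj(n,w(v,X))[0]-p for n,p,X in pts])
r=least_squares(f,[.5,.1,0],loss='soft_l1');v=r.x;print(v,np.degrees(v[2]))
for (n,p,X),e in zip(pts,f(v).reshape(-1,2)):print(n,np.round(p,1),np.round(e,2))
o=a.copy();o2=b.copy()
chk={"foot":back(0,0,0),"top":back(0,0,.1),"pin":back(.004,0,.01)}
for k,X in chk.items(): print(k,np.round(w(v,X),4),np.round(proj("scene",w(v,X)),1),np.round(proj("top",w(v,X)),1))
for t,x,y in (("top",[264,244.7],0),):pass
print("tri back_top net",tri([317.2,195.2],[264,244.7]),"flange",tri([334.4,222.2],[265.8,227.7]))
lines=[([.15,.085,.015],[.15,-.085,.015]),([.15,-.085,.015],[-.12,-.085,.015]),([-.12,-.085,.015],[-.12,.085,.015]),([-.12,.085,.015],[.15,.085,.015]),
(back(0,.045,.1),back(0,-.045,.1)),(back(0,.045,0),back(0,.045,.1)),(back(0,-.045,0),back(0,-.045,.1)),(back(.015,-.04,.06),back(.015,-.04,0)),(back(.015,.04,.06),back(.015,.04,0)),(back(.004,-.006,.01),back(.004,.006,.01))]
for n,img,(x0,y0,x1,y1),k in (("scene",a,(285,180,425,280),5.5),("top",b,(225,165,315,275),5.4)):
    o=cv2.resize(img[y0:y1,x0:x1],None,fx=k,fy=k,interpolation=cv2.INTER_CUBIC)
    for A,B in lines:
        q=((proj(n,np.array([w(v,A),w(v,B)]))+.5-[x0,y0])*k).astype(int);cv2.line(o,tuple(map(int,q[0])),tuple(map(int,q[1])),(0,0,255),1)
    cv2.imwrite(f'pics/fit_{n}.png',o)
```

```text
[ 0.57392797  0.16271067 -0.03747385] -2.147093356036403
top [243.9 172.7] [0.47 0.22]
top [300.9 175. ] [-0.21  0.01]
top [296.8 265.1] [-0.02 -0.44]
top [238.5 262.4] [0.75 0.17]
top [247.9 244.2] [-0.97 -1.11]
top [280.1 245. ] [ 0.09 -0.62]
scene [314.6 207.2] [-1.66 -0.7 ]
scene [328.2 188.7] [-0.91 -1.21]
scene [291.5 241.4] [ 0.24 -0.15]
scene [379.9 273.6] [0.17 0.44]
foot [0.5439 0.1638 0.045 ] [[333.1 225.2]] [[268.3 232.1]]
top [0.5017 0.1654 0.1356] [[320.3 196.8]] [[263.6 243.7]]
pin [0.5433 0.1639 0.0558] [[333.  222.4]] [[267.9 231.9]]
tri back_top net [0.49639109 0.16212992 0.14255145] flange [0.55114255 0.1672697  0.0580744 ]
```

View pics/fit_scene.png

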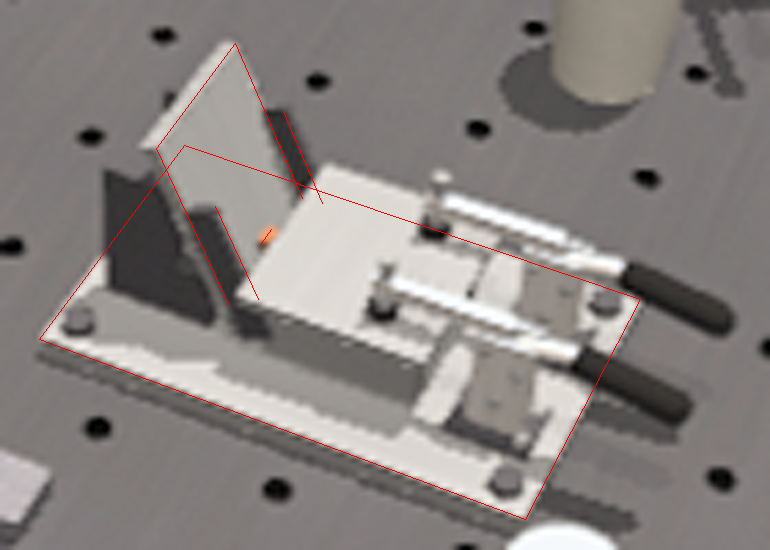

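View pics/fit_top.png

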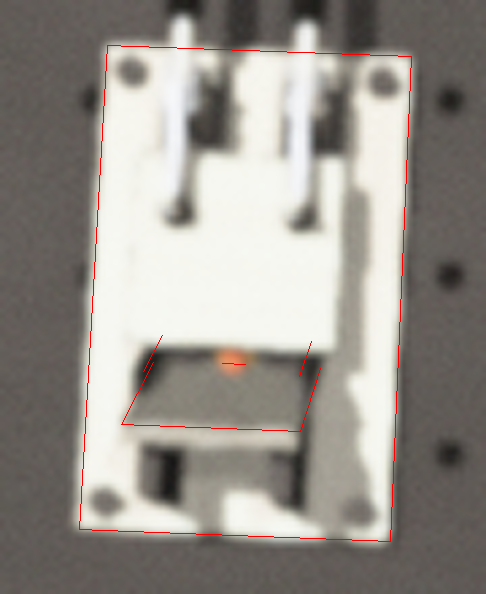

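Fit is good, with base corners within about 0.5 px. The brace plate centre is at (0.452, -0.177), plate normal at -12.9°. The jig foot is at (0.544, 0.164, 0.045), yaw -2.1°. I'll grip across the faces near the top.

```bash
cat >> h.py <<'E'
PL=np.array([.4518,-.1771]); PYAW=-12.9
JY=np.radians(-2.15); FOOT=np.array([.5439,.1638,.045])
t25=np.radians(25)
Rz=lambda d:Ro.from_euler('z',d,degrees=True).as_matrix()
def down(yawdeg): # tool y along yaw, z down
    y=np.array([np.cos(np.radians(yawdeg)),np.sin(np.radians(yawdeg)),0]);z=np.array([0,0,-1.]);return np.column_stack([np.cross(y,z),y,z])
RJ=Rz(np.degrees(JY))@np.column_stack([[np.cos(t25),0,np.sin(t25)],[0,1,0],[-np.sin(t25),0,np.cos(t25)]]) # back frame
def jigtool(): # tool y = back x, z=-back z
    y=RJ[:,0];z=-RJ[:,2];return np.column_stack([np.cross(y,z),y,z])
def delta(p,R):
    s=monitor.sense();R0=Ro.from_rotvec(s['tcp_rot']).as_matrix()
    dp=R0.T@(np.asarray(p)-s['tcp_pos'])*1e3;rv=np.degrees(Ro.from_matrix(R0.T@R).as_rotvec())
    print("delta_pos",np.round(dp,1),"rot",np.round(rv,2))
def inback(p): return RJ.T@(np.asarray(p)-FOOT)*1e3
E
python3 - <<'E'
from h import *
delta([.40,.20,.26],down(27))
delta([*PL,.26],down(PYAW))
E
```

```text
delta_pos [-292.3 -286.5  -11.3] rot [ 0.    0.   40.37]
delta_pos [-485.2 -614.7  -11.3] rot [ 0.   -0.   80.27]
```

Emit:
arm_command(
  deltas=[
    {"jaw":1,"delta_pos":[-50,-50,-11],"rot":[0,0,8]},
    {"jaw":1,"delta_pos":[-95,-95,-11],"rot":[0,0,16]},
    {"jaw":1,"delta_pos":[-140,-140,-11],"rot":[0,0,24]},
    {"jaw":1,"delta_pos":[-185,-185,-11],"rot":[0,0,32]},
    {"jaw":1,"delta_pos":[-230,-230,-11],"rot":[0,0,40]},
  ],
)

```text
clock: 2.02
tcp_pos: [0.3597, 0.2868, 0.2601]
tcp_rot: [1.639, 2.68, 0.002]
wrist_force: [1.8, 1.0, -0.1]
width: 1.0
```

Run:
```python
from h import *
delta([*PL,.25],down(PYAW))
```

```text
delta_pos [-454.9 -129.5    9.7] rot [ 4.000e-02 -5.000e-02  4.001e+01]
```

Emit:
arm_command(
  deltas=[
    {"jaw":1,"delta_pos":[-57,-16,1],"rot":[0,0,8]},
    {"jaw":1,"delta_pos":[-114,-32,2],"rot":[0,0,16]},
    {"jaw":1,"delta_pos":[-171,-48,3],"rot":[0,0,24]},
    {"jaw":1,"delta_pos":[-228,-65,4],"rot":[0,0,32]},
    {"jaw":1,"delta_pos":[-285,-81,5],"rot":[0,0,40]},
  ],
)

```text
clock: 2.65
tcp_pos: [0.4184, -0.0035, 0.2551]
tcp_rot: [2.456, 1.958, 0.002]
wrist_force: [2.1, 1.0, -0.3]
width: 1.001
```

Run:
```python
from h import *
delta([*PL,.25],down(PYAW))
```

```text
delta_pos [-161.8   71.2    5. ] rot [ 0.06 -0.06  0.03]
```

Emit:
arm_command(
  deltas=[
    {"jaw":0,"delta_pos":[-55,24,2],"rot":[0,0,0]},
    {"jaw":0,"delta_pos":[-110,48,3],"rot":[0,0,0]},
    {"jaw":0,"delta_pos":[-162,71,5],"rot":[0,0,0]},
    {"jaw":0,"delta_pos":[-162,71,5],"rot":[0,0,0]},
  ],
)

```text
clock: 3.15
tcp_pos: [0.4519, -0.1802, 0.25]
tcp_rot: [2.457, 1.953, -0.002]
wrist_force: [-1.3, 0.3, 0.4]
width: 0.613
```

Run:
```python
from h import *
print(monitor.sense()['tcp_pos'],monitor.sense()['width'])
delta([*PL,.166-.018+.003],down(PYAW))
for n in("scene","top"):
    im=viewer.snapshot(n)[:,:,::-1].copy()
    x,y=((180,210) if n=="scene" else (330,170))
    cv2.imwrite(f'pics/a_{n}.png',cv2.resize(im[y:y+150,x:x+180],None,fx=4,fy=4,interpolation=cv2.INTER_CUBIC))
```

```text
[ 0.45187175 -0.18018966  0.25002969] 0.6133711347883994
delta_pos [ 3.2 -0.9 99. ] rot [ 0.08  0.14 -0.15]
```

View pics/a_scene.png

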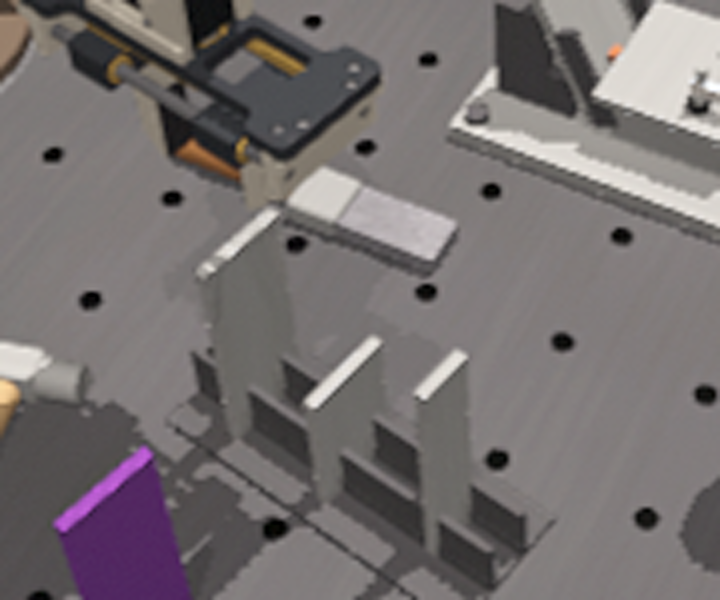

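View pics/a_top.png

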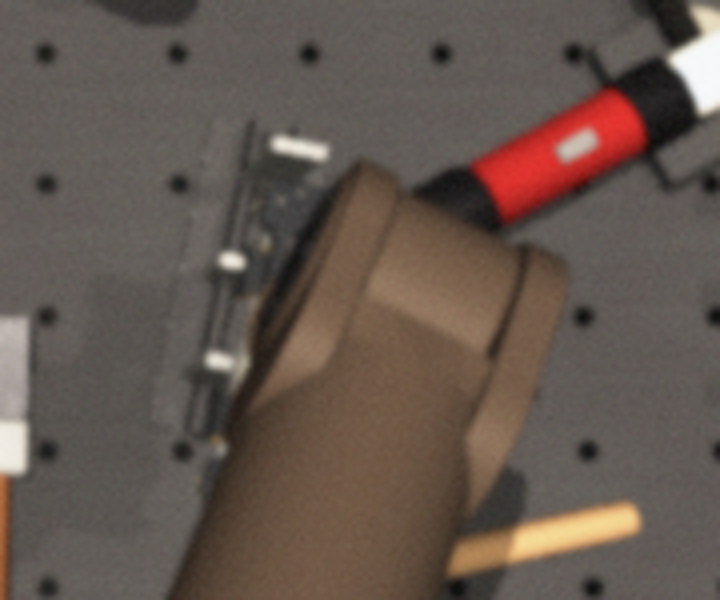

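The gripper sits above the chosen plate, with its top edge at crop pixel (240,240). The gripper's body in the top view does not touch the grinder. Descending.

Emit:
arm_command(
  deltas=[
    {"jaw":0,"delta_pos":[3,-1,25],"rot":[0,0,0]},
    {"jaw":0,"delta_pos":[3,-1,50],"rot":[0,0,0]},
    {"jaw":0,"delta_pos":[3,-1,75],"rot":[0,0,0]},
    {"jaw":0,"delta_pos":[3,-1,97],"rot":[0,0,0]},
    {"jaw":0,"delta_pos":[3,-1,97],"rot":[0,0,0]},
  ],
)

```text
clock: 3.88
tcp_pos: [0.4509, -0.1702, 0.1517]
tcp_rot: [-2.448, -1.965, 0.002]
wrist_force: [0.4, 0.0, 0.1]
width: 0.5
```

Run:
```python
from h import *
print(monitor.sense()['wrist_force'],monitor.sense()['width'])
delta([*PL,.166-.018+.003],down(PYAW))
im=viewer.snapshot("scene")[:,:,::-1]
cv2.imwrite('pics/b_scene.png',cv2.resize(im[210:360,180:360],None,fx=4,fy=4,interpolation=cv2.INTER_CUBIC))
```

```text
[0.36340505 0.03166971 0.11902722] 0.499938827646279
delta_pos [-6.5  2.3  0.7] rot [-0.17 -0.04  0.4 ]
```

View pics/b_scene.png

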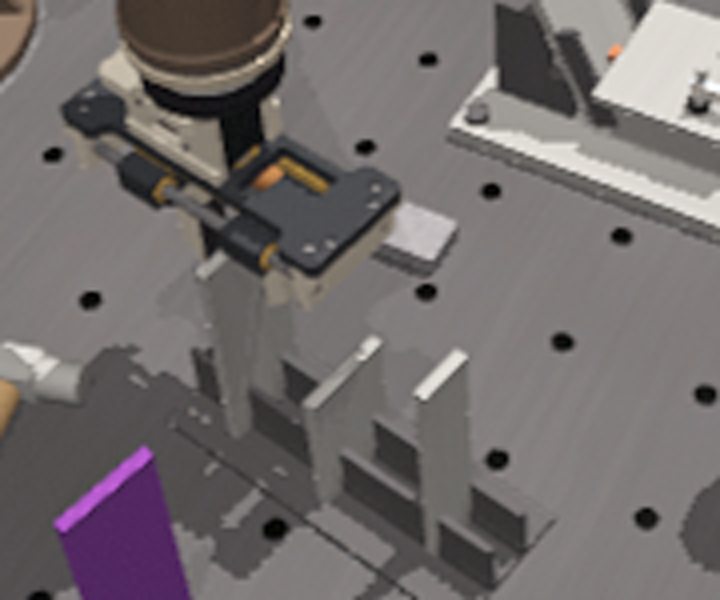

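Emit:
arm_command(
  deltas=[
    {"jaw":0,"delta_pos":[-3,1,0],"rot":[0,0,0]},
    {"jaw":0,"delta_pos":[-3,1,0],"rot":[0,0,0]},
  ],
)

```text
clock: 4.18
tcp_pos: [0.4527, -0.1755, 0.1536]
tcp_rot: [2.451, 1.963, 0.002]
wrist_force: [-0.0, -0.6, 0.2]
width: 0.504
```

Run:
```python
from h import *
delta([*PL,.166-.018+.003],down(PYAW))
```

```text
delta_pos [-1.7 -0.5  2.6] rot [ 0.1  -0.01  0.28]
```

Emit:
arm_command(
  deltas=[
    {"jaw":0,"delta_pos":[-1.5,0,2],"rot":[0,0,0]},
    {"jaw":-1,"delta_pos":[-1.5,0,2],"rot":[0,0,0]},
    {"jaw":-1,"delta_pos":[-1.5,0,2],"rot":[0,0,0]},
    {"jaw":-1,"delta_pos":[-1.5,0,2],"rot":[0,0,0]},
    {"jaw":-1,"delta_pos":[-1.5,0,2],"rot":[0,0,0]},
  ],
)

```text
clock: 4.8
tcp_pos: [0.4518, -0.1767, 0.1507]
tcp_rot: [-2.452, -1.964, -0.0]
wrist_force: [0.3, -0.0, 0.8]
width: 0.115
```

Emit:
arm_command(
  deltas=[
    {"jaw":-1,"delta_pos":[0,0,0],"rot":[0,0,0]},
    {"jaw":-1,"delta_pos":[0,0,0],"rot":[0,0,0]},
    {"jaw":-1,"delta_pos":[0,0,0],"rot":[0,0,0]},
    {"jaw":-1,"delta_pos":[0,0,-10],"rot":[0,0,0]},
    {"jaw":-1,"delta_pos":[0,0,-20],"rot":[0,0,0]},
  ],
)

```text
clock: 5.42
tcp_pos: [0.4513, -0.1766, 0.1711]
tcp_rot: [-2.452, -1.963, 0.001]
wrist_force: [0.0, -1.2, -6.7]
width: 0.081
```

Run:
```python
from h import *
delta([*PL,.166-.018+.003],down(PYAW));print(monitor.sense())
```

```text
delta_pos [-0.4  0.7 20.1] rot [-0.07  0.    0.27]
{'clock': 5.425, 'q': array([-0.26850824,  0.33911729,  0.68443709,  2.04408123, -0.28290748,
        0.85204708,  0.35635149]), 'joint_velocities': array([-0.08391297, -0.12887471,  0.08031288, -0.08720104,  0.12294196,
        0.18620436, -0.10801954]), 'tau': array([  0.79207666, -45.65489173,   7.17022106, -26.62238181,
        -0.2819592 ,  -0.3111833 ,   0.24371428]), 'tcp_pos': array([ 0.45126032, -0.1765988 ,  0.17107276]), 'tcp_rot': array([-2.45159003e+00, -1.96309352e+00,  1.18203416e-03]), 'wrist_force': array([ 4.76032338e-03, -1.19827334e+00, -6.67886861e+00]), 'wrist_torque': array([-0.03956552,  0.01336833,  0.01358285]), 'width': 0.08134929464612231}
```

Emit:
arm_command(
  deltas=[
    {"jaw":-1,"delta_pos":[0,0,-25],"rot":[0,0,0]},
    {"jaw":-1,"delta_pos":[0,0,-50],"rot":[0,0,0]},
    {"jaw":-1,"delta_pos":[0,0,-80],"rot":[0,0,0]},
    {"jaw":-1,"delta_pos":[0,0,-110],"rot":[0,0,0]},
    {"jaw":-1,"delta_pos":[0,0,-130],"rot":[0,0,0]},
  ],
)

```text
clock: 6.05
tcp_pos: [0.4513, -0.177, 0.3024]
tcp_rot: [2.453, 1.963, 0.001]
wrist_force: [-0.0, -0.4, -7.2]
width: 0.086
```

Run:
```python
from h import *
s=monitor.sense();print(s['wrist_force'],s['wrist_torque'],s['width'])
H=.1447
def tgt(x,y,z): return FOOT+RJ@(np.array([x,y,z+144.7])/1e3)
for q in ((30,0,110),):
    print(tgt(*q));delta(tgt(*q),jigtool())
for n in ("scene","top"):
    cv2.imwrite(f'pics/c_{n}.png',viewer.snapshot(n)[:,:,::-1])
```

```text
[-0.01802771 -0.37869341 -7.17701853] [-0.05429328  0.00740063 -0.03004443] 0.08611793106745455
[0.463505   0.16681821 0.28851514]
delta_pos [338.1 -63.4  13.9] rot [-24.9    2.27 -10.34]
```

View pics/c_scene.png

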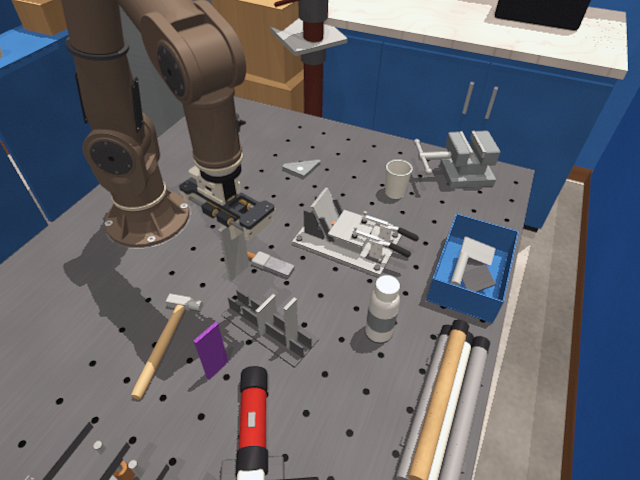

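The picture shows the brace plate hanging from the gripper at about (236,250), with the other two plates still in the rack. Carrying it to above the jig.

Emit:
arm_command(
  deltas=[
    {"jaw":-1,"delta_pos":[40,-6,-2],"rot":[-4,0.4,-1.7]},
    {"jaw":-1,"delta_pos":[85,-14,0],"rot":[-8,0.8,-3.4]},
    {"jaw":-1,"delta_pos":[130,-24,2],"rot":[-12,1.2,-5]},
    {"jaw":-1,"delta_pos":[175,-32,3],"rot":[-16,1.5,-6.6]},
    {"jaw":-1,"delta_pos":[220,-41,5],"rot":[-20,1.8,-8.3]},
  ],
)

```text
clock: 6.78
tcp_pos: [0.4584, 0.048, 0.2947]
tcp_rot: [2.101, 1.953, 0.352]
wrist_force: [1.8, 0.0, -6.4]
width: 0.085
```

```bash
cat >> h.py <<'E'
def tgt(x,y,z): return FOOT+RJ@(np.array([x,y,z+144.7])/1e3)
def go(x,y,z):
    s=monitor.sense();print("w",np.round(s['width']*92,1),"F back",np.round(RJ.T@s['wrist_force'],1),"foot est",np.round(inback(s['tcp_pos']-tgt(0,0,0)+FOOT),1))
    delta(tgt(x,y,z),jigtool())
E
python3 - <<'E'
from h import *
go(30,0,110)
E
```

```text
w 7.9 F back [-1.1  0.1 -6.6] foot est [  32.  -118.9  115.9]
delta_pos [118.8  -5.6   5.3] rot [-4.92  0.45 -1.95]
```

Emit:
arm_command(
  deltas=[
    {"jaw":-1,"delta_pos":[40,-2,2],"rot":[-2.5,0.2,-1]},
    {"jaw":-1,"delta_pos":[80,-4,4],"rot":[-5,0.4,-2]},
    {"jaw":-1,"delta_pos":[117,-5,5],"rot":[-5,0.4,-2]},
    {"jaw":-1,"delta_pos":[117,-5,5],"rot":[-5,0.4,-2]},
    {"jaw":-1,"delta_pos":[117,-5,5],"rot":[-5,0.4,-2]},
  ],
)

```text
clock: 7.4
tcp_pos: [0.4645, 0.1626, 0.2886]
tcp_rot: [2.014, 1.938, 0.425]
wrist_force: [-0.2, -0.4, -6.3]
width: 0.083
```

Run:
```python
from h import *
go(8,0,60)
for n in ("scene","top"):
    cv2.imwrite(f'pics/d_{n}.png',viewer.snapshot(n)[:,:,::-1])
im=cv2.imread('pics/d_scene.png')
R=Ro.from_rotvec(monitor.sense()['tcp_rot']).as_matrix();p=monitor.sense()['tcp_pos']
x0,y0,k=270,120,5
o=cv2.resize(im[y0:y0+120,x0:x0+150],None,fx=k,fy=k,interpolation=cv2.INTER_CUBIC)
for sx in(-.03,.03):
  for sy in (-.004,.004):
    A=p+R@[sx,sy,.1447];B=p+R@[sx,sy,.03]
    q=((proj("scene",np.array([A,B]))+.5-[x0,y0])*k).astype(int);cv2.line(o,tuple(map(int,q[0])),tuple(map(int,q[1])),(0,0,255),1)
cv2.imwrite('pics/d_crop.png',o)
```

```text
w 7.6 F back [-2.9 -0.4 -5.6] foot est [ 31.1  -4.1 109.6]
delta_pos [  4.3 -23.   49.6] rot [-0.08  0.21  0.01]
```

View pics/d_crop.png

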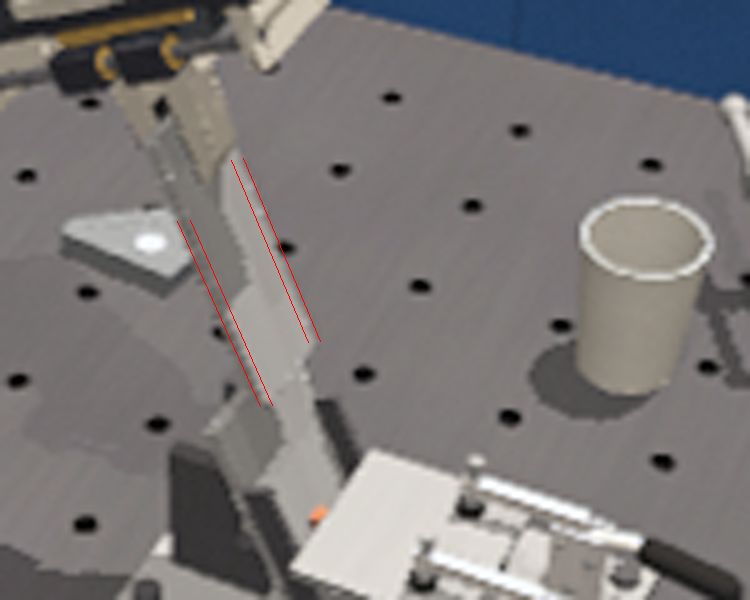

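The overlay of the predicted plate on the picture fits to about 1 px: foot edge at crop (265,403)–(315,342), above the slot and pin at (318,515). Going down in stages.

Emit:
arm_command(
  deltas=[
    {"jaw":-1,"delta_pos":[3,-11,15],"rot":[0,0,0]},
    {"jaw":-1,"delta_pos":[3,-21,30],"rot":[0,0,0]},
    {"jaw":-1,"delta_pos":[3,-22,48],"rot":[0,0,0]},
    {"jaw":-1,"delta_pos":[3,-22,48],"rot":[0,0,0]},
    {"jaw":-1,"delta_pos":[3,-22,48],"rot":[0,0,0]},
  ],
)

```text
clock: 8.12
tcp_pos: [0.4661, 0.1664, 0.2377]
tcp_rot: [2.013, 1.937, 0.43]
wrist_force: [0.3, 0.8, -5.8]
width: 0.081
```

Run:
```python
from h import *
go(7.5,0,30)
```

```text
w 7.5 F back [-2.2  0.9 -5.3] foot est [10.9 -0.4 62.9]
delta_pos [ 0.4 -3.4 32.9] rot [ 0.09  0.08 -0.06]
```

Emit:
arm_command(
  deltas=[
    {"jaw":-1,"delta_pos":[0,-3,10],"rot":[0,0,0]},
    {"jaw":-1,"delta_pos":[0,-3,20],"rot":[0,0,0]},
    {"jaw":-1,"delta_pos":[0,-3,32],"rot":[0,0,0]},
    {"jaw":-1,"delta_pos":[0,-3,32],"rot":[0,0,0]},
    {"jaw":-1,"delta_pos":[0,-3,32],"rot":[0,0,0]},
  ],
)

```text
clock: 8.75
tcp_pos: [0.4768, 0.1663, 0.2068]
tcp_rot: [2.013, 1.938, 0.429]
wrist_force: [0.2, 0.8, -7.2]
width: 0.085
```

Run:
```python
from h import *
go(6.5,0,18)
for n in ("scene","top"):
    cv2.imwrite(f'pics/e_{n}.png',viewer.snapshot(n)[:,:,::-1])
im=cv2.imread('pics/e_scene.png')
R=Ro.from_rotvec(monitor.sense()['tcp_rot']).as_matrix();p=monitor.sense()['tcp_pos']
x0,y0,k=290,140,6
o=cv2.resize(im[y0:y0+100,x0:x0+120],None,fx=k,fy=k,interpolation=cv2.INTER_CUBIC)
o[:,:,:]=o
for sx in(-.03,.03):
    A=p+R@[sx,.004,.1447];B=p+R@[sx,.004,-.01]
    q=((proj("scene",np.array([A,B]))+.5-[x0,y0])*k).astype(int);cv2.line(o,tuple(map(int,q[0])),tuple(map(int,q[1])),(0,0,255),1)
cv2.imwrite('pics/e_crop.png',o)
```

```text
w 7.8 F back [-2.9  0.8 -6.6] foot est [ 7.5 -0.1 30.3]
delta_pos [ 0.1 -1.  12.3] rot [0.05 0.1  0.  ]
```

View pics/e_crop.png

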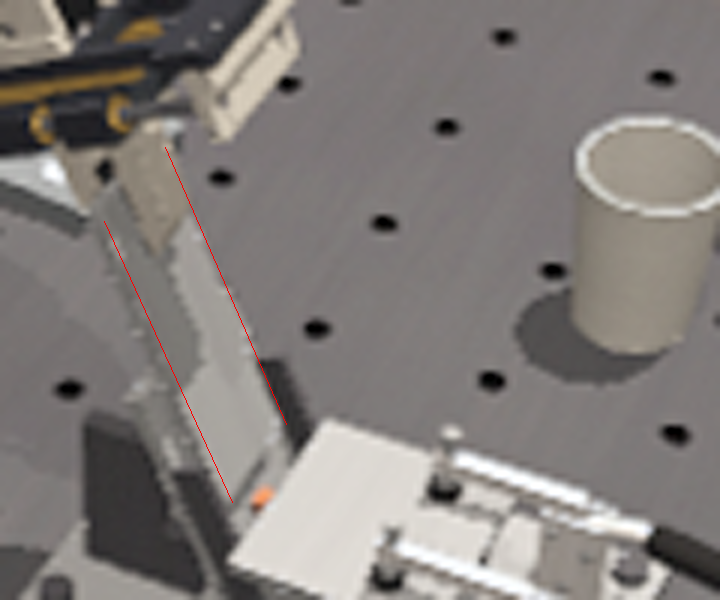

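Picture: foot is between the cheeks, its lower edge at crop (232,500)–(285,422), just above the copper pin (262,495). Lowering into the slot.

Emit:
arm_command(
  deltas=[
    {"jaw":-1,"delta_pos":[0,-1,6],"rot":[0,0,0]},
    {"jaw":-1,"delta_pos":[0,-1,12],"rot":[0,0,0]},
    {"jaw":-1,"delta_pos":[0,-1,15],"rot":[0,0,0]},
    {"jaw":-1,"delta_pos":[0,-1,15],"rot":[0,0,0]},
    {"jaw":-1,"delta_pos":[0,-1,15],"rot":[0,0,0]},
  ],
)

```text
clock: 9.48
tcp_pos: [0.4822, 0.1661, 0.193]
tcp_rot: [2.013, 1.938, 0.43]
wrist_force: [0.8, 0.6, -7.0]
width: 0.084
```

Run:
```python
from h import *
go(4,0,11)
```

```text
w 7.7 F back [-2.2  0.6 -6.6] foot est [ 6.6 -0.  15.5]
delta_pos [ 0.  -2.6  4.5] rot [0.07 0.08 0.  ]
```

Free-air baseline: F back ≈ (-2.5, 0.7, -6.6) N. Moving toward the face in small steps until contact.

Emit:
arm_command(
  deltas=[
    {"jaw":-1,"delta_pos":[0,-1.5,0],"rot":[0,0,0]},
    {"jaw":-1,"delta_pos":[0,-2.5,0],"rot":[0,0,0]},
    {"jaw":-1,"delta_pos":[0,-2.5,0],"rot":[0,0,0]},
    {"jaw":-1,"delta_pos":[0,-2.5,0],"rot":[0,0,0]},
  ],
)

```text
clock: 9.98
tcp_pos: [0.4804, 0.1662, 0.1922]
tcp_rot: [2.013, 1.937, 0.431]
wrist_force: [3.0, -0.8, -5.8]
width: 0.084
```

Run:
```python
from h import *
go(3,0,11)
print(monitor.sense()['wrist_torque'])
```

```text
w 7.7 F back [ 0.3 -0.7 -6.5] foot est [ 4.6  0.  15.6]
delta_pos [-0.  -1.6  4.6] rot [ 0.11  0.06 -0.02]
[-0.1411676   0.39158516 -0.10311283]
```

Emit:
arm_command(
  deltas=[
    {"jaw":-1,"delta_pos":[0,-1,0],"rot":[0,0,0]},
    {"jaw":-1,"delta_pos":[0,-1,2],"rot":[0,0,0]},
    {"jaw":-1,"delta_pos":[0,-1,4],"rot":[0,0,0]},
    {"jaw":-1,"delta_pos":[0,-1,4],"rot":[0,0,0]},
    {"jaw":-1,"delta_pos":[0,-1,4],"rot":[0,0,0]},
  ],
)

```text
clock: 10.6
tcp_pos: [0.4818, 0.1668, 0.1885]
tcp_rot: [2.012, 1.937, 0.433]
wrist_force: [8.1, 0.1, -2.4]
width: 0.088
```

Run:
```python
from h import *
go(3,0,11)
print(RJ.T@monitor.sense()['wrist_torque'])
```

```text
w 8.1 F back [ 6.3  0.4 -5.6] foot est [ 4.3  0.6 11.6]
delta_pos [-0.6 -1.3  0.6] rot [ 0.17 -0.   -0.02]
[ 0.04001104 -0.93988148 -0.15621975]
```

Emit:
arm_command(
  deltas=[
    {"jaw":-1,"delta_pos":[0,0,1.5],"rot":[0,0,0]},
    {"jaw":-1,"delta_pos":[0,0,3],"rot":[0,0,0]},
    {"jaw":-1,"delta_pos":[0,0,3],"rot":[0,0,0]},
    {"jaw":-1,"delta_pos":[0,0,3],"rot":[0,0,0]},
  ],
)

```text
clock: 11.1
tcp_pos: [0.483, 0.1669, 0.1859]
tcp_rot: [2.012, 1.937, 0.433]
wrist_force: [5.1, 0.3, 2.8]
width: 0.086
```

Run:
```python
from h import *
go(3,0,7)
print(RJ.T@monitor.sense()['wrist_torque'])
```

```text
w 8.0 F back [5.8 0.5 0.4] foot est [4.3 0.8 8.8]
delta_pos [-0.8 -1.3  1.8] rot [ 0.18 -0.02 -0.02]
[-0.00559189 -1.01811347 -0.18218876]
```

Emit:
arm_command(
  deltas=[
    {"jaw":-1,"delta_pos":[0,0,1.5],"rot":[0,0,0]},
    {"jaw":-1,"delta_pos":[0,0,3],"rot":[0,0,0]},
    {"jaw":-1,"delta_pos":[0,0,3],"rot":[0,0,0]},
    {"jaw":-1,"delta_pos":[0,0,3],"rot":[0,0,0]},
  ],
)

```text
clock: 11.6
tcp_pos: [0.4843, 0.1668, 0.1834]
tcp_rot: [2.012, 1.937, 0.433]
wrist_force: [3.3, -0.3, 5.2]
width: 0.085
```

Run:
```python
from h import *
go(3,0,4)
print(RJ.T@monitor.sense()['wrist_torque'])
```

```text
w 7.8 F back [ 5.2 -0.1  3.3] foot est [4.4 0.8 5.9]
delta_pos [-0.8 -1.4  1.9] rot [ 0.19 -0.03 -0.02]
[-0.11550291 -0.92663223 -0.18642092]
```

Emit:
arm_command(
  deltas=[
    {"jaw":-1,"delta_pos":[0,0,1.5],"rot":[0,0,0]},
    {"jaw":-1,"delta_pos":[0,0,3],"rot":[0,0,0]},
    {"jaw":-1,"delta_pos":[0,0,4],"rot":[0,0,0]},
    {"jaw":-1,"delta_pos":[0,0,4],"rot":[0,0,0]},
  ],
)

```text
clock: 12.1
tcp_pos: [0.4859, 0.1668, 0.1799]
tcp_rot: [2.012, 1.937, 0.434]
wrist_force: [1.6, -0.4, 8.6]
width: 0.087
```

Run:
```python
from h import *
go(3,0,1)
print(RJ.T@monitor.sense()['wrist_torque'])
cv2.imwrite('pics/f_scene.png',viewer.snapshot("scene")[:,:,::-1])
im=cv2.imread('pics/f_scene.png')
R=Ro.from_rotvec(monitor.sense()['tcp_rot']).as_matrix();p=monitor.sense()['tcp_pos']
x0,y0,k=290,150,6
o=cv2.resize(im[y0:y0+100,x0:x0+120],None,fx=k,fy=k,interpolation=cv2.INTER_CUBIC)
o[:,:,:]=o
for sx in(-.03,.03):
    A=p+R@[sx,.004,.1447];B=p+R@[sx,.004,-.018]
    q=((proj("scene",np.array([A,B]))+.5-[x0,y0])*k).astype(int);cv2.line(o,tuple(map(int,q[0])),tuple(map(int,q[1])),(0,0,255),1)
cv2.imwrite('pics/f_crop.png',o)
```

```text
w 8.0 F back [ 5.1 -0.4  7.1] foot est [4.4 0.8 2. ]
delta_pos [-0.8 -1.4  1. ] rot [ 0.19 -0.03 -0.02]
[-0.22522449 -0.80323738 -0.13850672]
```

View pics/f_crop.png

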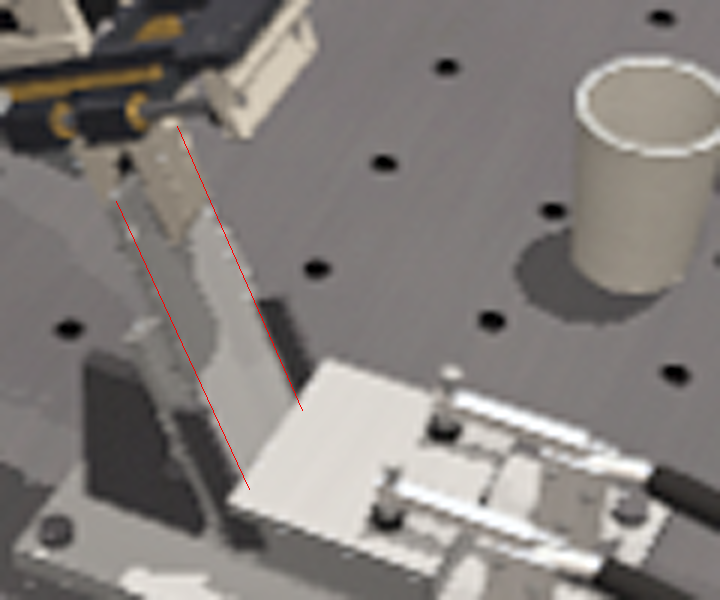

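Emit:
arm_command(
  deltas=[
    {"jaw":-1,"delta_pos":[0,0,1],"rot":[0,0,0]},
    {"jaw":-1,"delta_pos":[0,0,1.5],"rot":[0,0,0]},
    {"jaw":-1,"delta_pos":[0,0,1.5],"rot":[0,0,0]},
    {"jaw":-1,"delta_pos":[0,0,1.5],"rot":[0,0,0]},
  ],
)

```text
clock: 12.65
tcp_pos: [0.4865, 0.1668, 0.1786]
tcp_rot: [2.012, 1.937, 0.434]
wrist_force: [0.9, -0.9, 9.8]
width: 0.084
```

Run:
```python
from h import *
go(3,0,1)
print(RJ.T@monitor.sense()['wrist_torque'])
```

```text
w 7.8 F back [ 5.  -0.9  8.5] foot est [4.4 0.8 0.6]
delta_pos [-0.8 -1.4 -0.4] rot [ 0.19 -0.03 -0.02]
[-0.23440618 -0.66309842 -0.15305101]
```

Emit:
arm_command(
  deltas=[
    {"jaw":-1,"delta_pos":[0,0,0.7],"rot":[0,0,0]},
    {"jaw":-1,"delta_pos":[0,0,1],"rot":[0,0,0]},
    {"jaw":-1,"delta_pos":[0,0,1],"rot":[0,0,0]},
    {"jaw":-1,"delta_pos":[0,0,1],"rot":[0,0,0]},
  ],
)

```text
clock: 13.15
tcp_pos: [0.4868, 0.1667, 0.1781]
tcp_rot: [2.012, 1.937, 0.434]
wrist_force: [-5.4, -2.1, 21.3]
width: 0.086
```

Run:
```python
from h import *
go(3,0,1)
print(RJ.T@monitor.sense()['wrist_torque'])
```

```text
w 7.9 F back [ 4.1 -2.3 21.5] foot est [4.4 0.8 0.1]
delta_pos [-0.8 -1.4 -0.9] rot [ 0.21 -0.04 -0.03]
[-0.59720469 -0.23344803 -0.13932082]
```

Stop contact: the force rose 13 N over 0.5 mm. The moment change (-0.37 N m for +13 N) puts it on the right stop only. A small turn about tool y should square it.

Emit:
arm_command(
  deltas=[
    {"jaw":-1,"delta_pos":[0,0,0],"rot":[0,-0.3,0]},
    {"jaw":-1,"delta_pos":[0,0,0],"rot":[0,-0.5,0]},
    {"jaw":-1,"delta_pos":[0,0,0],"rot":[0,-0.5,0]},
    {"jaw":-1,"delta_pos":[0,0,0],"rot":[0,-0.5,0]},
  ],
)

```text
clock: 13.65
tcp_pos: [0.4868, 0.1672, 0.1781]
tcp_rot: [2.01, 1.933, 0.426]
wrist_force: [-5.7, -1.2, 21.9]
width: 0.088
```

Run:
```python
from h import *
go(3,0,1)
print(RJ.T@monitor.sense()['wrist_torque'])
```

```text
w 8.1 F back [ 4.1 -1.4 22.2] foot est [4.4 1.2 0.1]
delta_pos [-1.2 -1.4 -0.9] rot [ 0.22  0.41 -0.02]
[-0.09298759 -0.15662341 -0.13426192]
```

Emit:
arm_command(
  deltas=[
    {"jaw":-1,"delta_pos":[0,0,0.2],"rot":[0,0,0]},
    {"jaw":-1,"delta_pos":[0,0,0.2],"rot":[0,0,0]},
    {"jaw":-1,"delta_pos":[0,0,0.2],"rot":[0,0,0]},
    {"jaw":-1,"delta_pos":[0,0,0.2],"rot":[0,0,0]},
    {"jaw":-1,"delta_pos":[0,0,0.2],"rot":[0,0,0]},
  ],
)

```text
clock: 14.28
tcp_pos: [0.4868, 0.1672, 0.1781]
tcp_rot: [2.01, 1.933, 0.426]
wrist_force: [-9.1, -2.1, 25.5]
width: 0.079
```

Run:
```python
from h import *
go(3,0,1)
print(RJ.T@monitor.sense()['wrist_torque'])
for n,(x0,y0) in (("scene",(280,140)),("top",(215,170))):
    im=viewer.snapshot(n)[:,:,::-1]
    cv2.imwrite(f'pics/g_{n}.png',cv2.resize(im[y0:y0+120,x0:x0+140],None,fx=5,fy=5,interpolation=cv2.INTER_CUBIC))
```

```text
w 7.2 F back [ 2.6 -2.4 27. ] foot est [4.4 1.2 0.1]
delta_pos [-1.3 -1.4 -0.9] rot [ 0.22  0.41 -0.01]
[-0.21753188  0.04019689 -0.07038734]
```

View pics/g_scene.png

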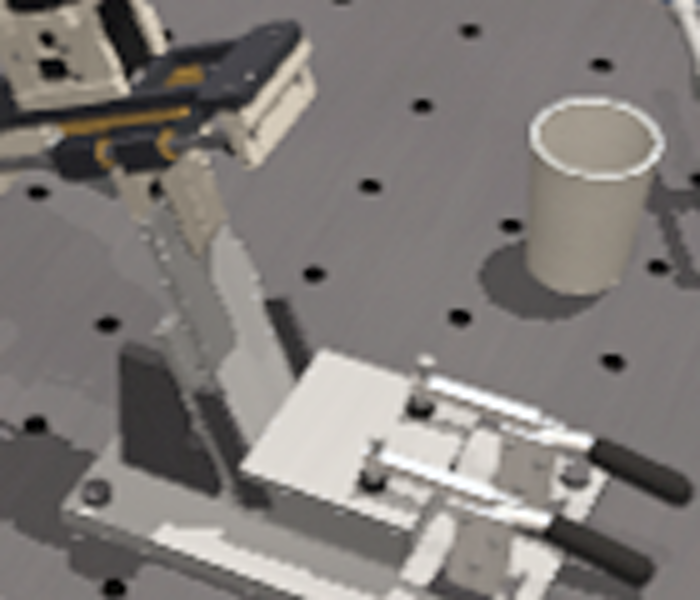

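View pics/g_top.png

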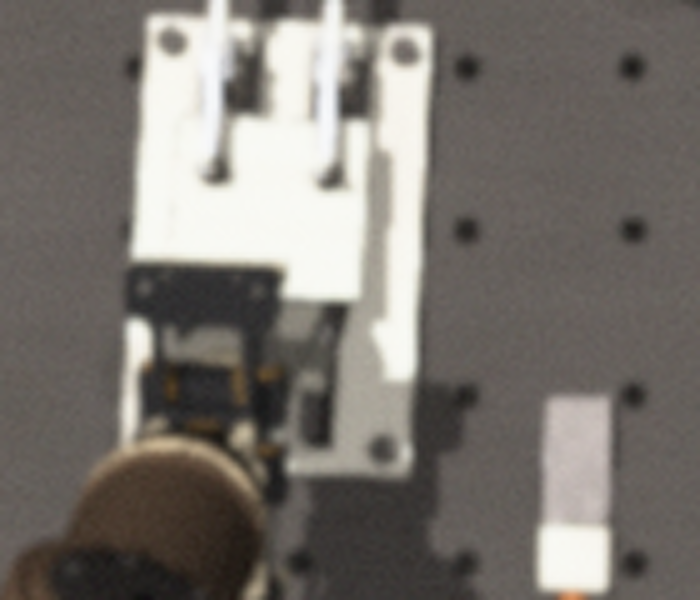

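The pictures show the plate flat against the back, its foot in the slot behind the flange and the gripper still holding its top. The force steadied at about 34 N of upward support, roughly 14 N of it the pin, and the estimated foot position is z ≈ 0.1 mm. Handing in.

Run:
```python
from h import *
go(3,0,1); s=monitor.sense();print(abs(s['joint_velocities']).max())
print(env.close_job())
go(3,0,1)
```

```text
w 7.7 F back [ 1.7 -1.7 26.8] foot est [4.4 1.3 0.1]
delta_pos [-1.3 -1.4 -0.9] rot [ 0.23  0.4  -0.01]
0.0009210832161550042
the job is handed in; nothing more can be done
None
the job is handed in; nothing more can be done
```

I took the brace plate from the rack's end slot nearest the robot, leaned it on the sloping back and pressed it down onto the stops. I handed the job in at about 14.4 s with the gripper still holding it. The hand-in gives no verdict.

**Position:** my last estimate put the foot at x 4.4, y 1.3, z 0.1 mm in the back's frame. That comes from the arm's pose and my camera fit of the jig, which is only good to about 1–2 mm. The tool was within 0.5° of the fitted slope.

**Force:** about 33 N was holding the plate up along the slope. Roughly 14 N of that should be the pin, so I estimate 15–19 N on the two stops together. The force held steady at the end, with joint speeds below 0.001 rad/s and no slip in the grip.

**Squareness:** the first press landed on the right stop only. A 0.5° turn of the tool moved the load towards both, but the last small press shifted it slightly back to the right. Any gap left at the left stop should be well under 1 mm, but I could not see the foot behind the flange to confirm it.

**Not checked:** I had no direct reading of the force on each stop or of the pin's travel. The push against the sloping back fell to about 4 N during the final press.

**Other items:** nothing else was touched on purpose. Pictures after the lift showed the other two plates still in their slots and the bystanders where they were.

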